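# Hold the asparagus bunch former at its gauge mark

## Robot

A 6-joint arm with a two-finger parallel gripper is mounted at the origin on the work surface. World frame = base frame: x ahead of the robot, y to its left, z up, the work surface at z = 0. Lengths are in m, angles in rad, forces in N, time in s.
With the tool pointing down it reaches from about 0.3 to 0.775 m from the base axis. Payload 14.6 kg.
Tool frame: the origin (TCP) lies on the centre line of the jaws, within the pads' length; the fingertips stand 14 mm ahead of it and the grasp point (between the pads) lies 5 mm behind it; x points along the fingers, y is the direction in which the jaws open and shut, and the axes are right-handed (so a half turn about x gives the same grasp; the last joint's range is limited). The gripper opens to 94 mm and grips with 3 to 60 N. Pads are 16 mm wide; open, the fingers measure 119 mm over their backs; the gripper's body (75 mm by 177 mm) begins 78 mm behind the grasp point.
Start: joints at [-1.259, 0.3, 1.521, -0, 1.321, -0.067], TCP at [0.203, -0.511, 0.219] pointing down, gripper open.
Joint ranges: [-3.03, 3.03], [-0.79, 2.21], [0.23, 2.52], [-1.04, 4.18], [0, 3.07], [-2.55, 2.55]. Speed limits (rad/s): [2.22, 2.22, 2.57, 3.14, 3.14, 3.14].

## Interface

Orientations are given as [roll, pitch, yaw] about the fixed x, y, z axes, in that order (R = Rz(yaw) Ry(pitch) Rx(roll)).
In Python, from station import * gives the robot as it stands. The module is installed in compiled form; this text tells all that it offers.
- The arm moves only by the shell command python3 -m handwheel 'ROWS' [FORCE]. ROWS is JSON, a list of rows, each a list of 3 entries, a list of its own where there are three numbers: the shift along the tool's x, y, z in mm, then the turn about the tool's x in rad, then the gripper command: -1 is fully open, 1 is shut, values between are in proportion. In form: [[[dx, dy, dz], spin, gripper], ...]. A call has exactly 5 rows; each row is the pose to reach, as a shift and turn from the pose measured when the call began, along the tool's axes at that moment; what a row does not reach only later rows make up. A row lasts 1/10 s, in which the tool goes at most 50 mm and 8.59 degrees, less where a joint would pass 70% of its speed; a pose out of reach is approached as far as the arm can. A call with a gripper value outside its range is refused whole. The fingers move at their own pace and stop on an object; FORCE is the grip in N (left out, the last holds). Time passes only in rows, so rows that repeat a pose let the fingers close, or fill a call up. It gives the time, the measured TCP pose, the force and the opening at its end, in the units of the state.
- get_obs(): the state, without advancing time (a new reading comes with each control period).
- camera(name): name is "side" or "top" or "wrist"; returns (picture, depth): 400x640x3 uint8, blue, green, red; 400x640 float32, m along the optical axis (not along the pixel's ray), 0 where there is no reading.
- camera_info(name): a dict with "fx", "fy", "cx", "cy" (pixels), "extrinsics" (4x4, takes a point from camera to world coordinates). Camera axes: x right, y down, z forward; pixel columns grow to the right and rows downward; lengths in m; the calibration is good to about 2 mm. A picture is of the moment at which its call begins: read the wrist's pose just before it. camera_info takes no time and is no camera call; for the wrist camera it gives the pose at the moment of the call.
- hand_in(): hands the job in, once; it reports no verdict.
The state is a dict: "time_s": time; "qpos": joint angles; "joint_vel": joint speeds; "tau": joint torques, N m; "ee_pos": TCP position; "eef_rot": TCP orientation; "force": force on the tool from outside, world axes, zero at the start; "moment": the same for the moment, N m; "grip_width": finger opening in m.
Only numpy, scipy, OpenCV 4.12 (cv2) and the standard library are available. Lean on these libraries where they do the work, as an engineer would, in place of code of your own. Each camera call takes 0.05 s, during which the arm holds its last target. There are 200 camera calls.

## Task

Get the bunch former ready for packing: turn its black latch knob clockwise about a quarter turn so that the steel latch plate is well clear of the red palm cap, then press the cap down against its spring until the yellow pointer is level with the middle of the orange gauge flag, and keep it there. The program finishes while still holding the cap down at that mark: do not let go. Do not shift the flag, and leave the other things on the table where they are.

Things in the scene. Friction and masses are not known exactly. Their poses are not given: they have to be found in the camera images.
- former: bench fixture, fixed: aluminium base 220 x 300 x 20, green portal frame over it, crossbar 70 wide, its top 150 above the table. Origin: centre of the base's underside; z up; x away from the robot at yaw 0, y along the crossbar to the knob. On the crossbar at x 0: ram at y 0, knob axis at y +100, gauge post (8 square, top 216 above the table) at y -92
- ram: vertical steel rod through the crossbar with a round red palm cap (46 across, 28 high, flat top 223 above the table when up), a white shoe below and a yellow pointer. Spring-returned: slides straight down up to 40, 6.5 N to start plus 0.26 N per mm, and springs up when let go. While latched it goes down only 2. Origin: on its axis, 73 below the cap's top
- cap_top (a point): centre of the flat top of the red palm cap; moves with the ram
- pointer_tip (a point): free end of the yellow pointer, a bar 4 thick that juts 62 from the ram's axis towards the gauge post; at mid-thickness; moves with the ram, 23 below the cap's top
- flag_mid (a point): middle height of the orange gauge flag, a block 12 high and 26 wide on the gauge post, at its edge facing the pointer, 4 beyond the pointer's tip. It starts 14 to 32 lower than the pointer of the raised ram; friction holds it where it was set
- latch_knob (a joint): turn of the black latch knob, rad, 0 to 1.65 (stop); grows clockwise seen from above, stays where left (friction 0.06 N m). Starts at 0 to 0.25, with the steel latch plate it carries under the red cap; from about 1.0 the plate is clear of the cap. At 0 its grip bar lies along the former's y axis (pointing at the ram); the bar turns with it
- knob_grip (a point): centre of the knob's black grip bar, on the knob's vertical axis, 244 above the table; the bar is 50 long, 14 thick, 37 high (226 to 263 above the table). The latch plate, 7 thick and 88 long, is 33 below the bar
- bunch: tied bunch of white asparagus, 200 long, 42 wide, 38 high, lying beside the former; origin under its middle; a bystander
- spear: single loose asparagus spear, 210 long, 16 thick, lying on the table on the far side of the former; origin under its middle; a bystander
- band_roll: blue roll, a ring 52 across and 20 high, lying on the former's base plate on the side away from the robot; origin under its middle; a bystander
- mug: white mug, 80 across, 90 high; origin under its middle; a bystander
- brush: flat brush with a wooden handle, about 42 wide, lying flat beside the former, beyond the bunch; origin under its middle; a bystander
- spray: white bottle, 60 across, 150 high; origin under its middle; a bystander
- dish: grey bowl, 100 across, 35 high; origin under its middle; a bystander

How it is judged:
On the way, in this order (a step that is already met when the one before it is completed fails the run):
1. the latch knob is turned clockwise until the plate is clear of the cap (joint above 1.1 rad) (value of joint latch_knob above 1.1 rad), for 0.2 s.
2. the robot presses the ram so that the pointer is level with the flag (within 6 mm of its middle) (value of joint latch_knob above 1.1 rad and z of pointer_tip in the frame of flag_mid between -0.006 and 0.006 m and (contact force between ram and the fingers above 3 N or contact force between ram and the arm above 3 N)), for 0.5 s.
At the end, for the whole second after the job is handed in: the latch knob stands above 1.1 rad, the pointer's tip is within 6 mm (up or down) of the flag's middle height, and the robot itself presses the ram with more than 3 N, all through the last second (all of step 2); the arm keeps its last pose, push and grip.
It fails at once if the gauge flag is shifted by more than 4 mm (distance of flag_mid from where it was at the start of the episode above 0.004 m).
It fails at once if a bystander is moved by more than 30 mm (distance of any of bunch, spear, band_roll, mug, brush, spray, dish from where it was at the start of the episode above 0.03 m).
It also fails if it takes over 40 s, if anything falls off the work surface, if the arm or the gripper's body presses on something with over 40 N, if the wrist force passes 120 N, or if a joint passes its speed limit or range.

## Working session

There is one attempt and no reset: what is moved stays moved. The work goes in short steps, Python scripts to look and compute and a shell command to move; the robot and the scene stay as the last step left them, time stands still between calls to the robot, and variables do not carry over. Pictures are saved under pics/ and viewed, about 8 in all and at most 12, crops included, and the job is handed in when it is done.

```bash
mkdir -p pics; cat > h.py <<'E'
from station import *
import numpy as np, cv2
from scipy.spatial.transform import Rotation as R
def snap(n,fn):
    im,d=camera(n); i=camera_info(n); cv2.imwrite(f'pics/{fn}.png',im); np.savez(f'pics/{fn}.npz',im=im,d=d,E=i['extrinsics'],K=[i['fx'],i['fy'],i['cx'],i['cy']])
def load(fn): return np.load(f'pics/{fn}.npz')
def pt(z,u,v,r=1):
    w=z['d'][v-r:v+r+1,u-r:u+r+1]; w=w[w>0]; d=np.median(w); fx,fy,cx,cy=z['K']
    return (z['E']@[(u-cx)/fx*d,(v-cy)/fy*d,d,1])[:3]
def cloud(z):
    d=z['d']; v,u=np.indices(d.shape); fx,fy,cx,cy=z['K']
    P=np.stack([(u-cx)/fx*d,(v-cy)/fy*d,d],-1)@z['E'][:3,:3].T+z['E'][:3,3]; P[d<=0]=np.nan; return P
def st():
    o=get_obs(); print({k:np.round(o[k],4).tolist() for k in ('time_s','qpos','ee_pos','eef_rot','force','grip_width')})
    print(np.round(R.from_euler('xyz',o['eef_rot']).as_matrix(),3).tolist()); return o
E
python3 - <<'E'
from h import *
st(); snap('top','top0'); snap('side','side0')
a=load('top0')['im']; b=load('side0')['im']
cv2.imwrite('pics/both.png',np.vstack([cv2.resize(a,(480,300)),cv2.resize(b,(480,300))]))
for n in('top','side'): print(np.round(camera_info(n)['extrinsics'],3).tolist())
E
```

```text
{'time_s': 0.0, 'qpos': [-1.2586, 0.3005, 1.5216, -0.0, 1.3207, -0.0666], 'ee_pos': [0.2033, -0.5108, 0.2189], 'eef_rot': [-1.6148, 1.5696, 1.9056], 'force': [-0.1921, 0.1782, -0.2511], 'grip_width': 0.0939}
[[-0.0, 0.37, -0.929], [0.001, -0.929, -0.37], [-1.0, -0.001, -0.0]]
[[0.008, -0.989, 0.15, 0.379], [-1.0, -0.005, 0.015, 0.05], [-0.014, -0.15, -0.989, 1.398], [0.0, 0.0, 0.0, 1.0]]
[[-0.793, -0.459, 0.399, 0.033], [-0.609, 0.594, -0.526, 0.779], [0.004, -0.66, -0.751, 1.207], [0.0, 0.0, 0.0, 1.0]]
```

View pics/top0.png

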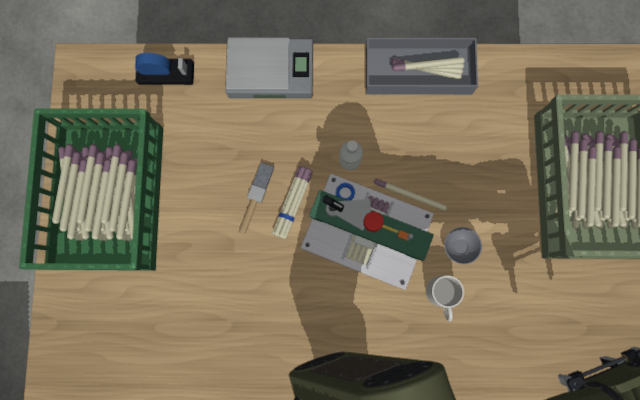

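View pics/side0.png

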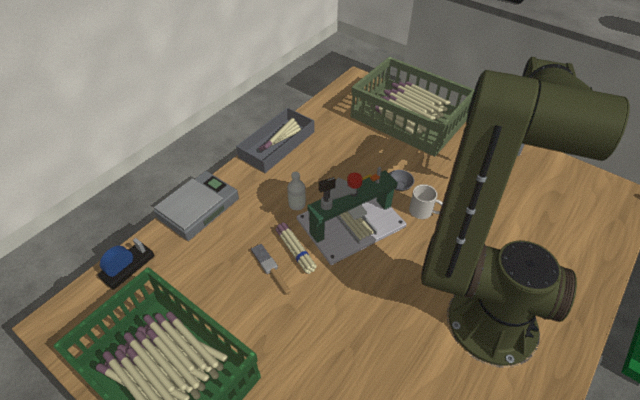

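Top view: red cap at about (373,221), black knob at (333,204), orange flag at (404,236), the bunch at (293,203), spray at (350,153), dish at (462,245) and mug at (447,292). Side view: knob (327,186), cap (355,181), flag (375,179). I'll enlarge and measure.

```bash
python3 - <<'E'
from h import *
T=load('top0');S=load('side0')
a=cv2.resize(T['im'][180:260,300:440],None,fx=5,fy=5,interpolation=cv2.INTER_CUBIC)
b=cv2.resize(S['im'][165:225,300:420],None,fx=5,fy=5,interpolation=cv2.INTER_CUBIC)[:200]
a=a[:400]; b=np.pad(b,((0,0),(0,100),(0,0))); cv2.imwrite('pics/crop0.png',np.vstack([a,b]))
for n,z in(('top',T),('side',S)):
    P=cloud(z); h=cv2.cvtColor(z['im'],cv2.COLOR_BGR2HSV).astype(int); H,Sa,V=h[...,0],h[...,1],h[...,2]
    box=(abs(P[...,0]-.5)<.22)&(abs(P[...,1])<.3)
    masks=dict(red=((H<5)|(H>174))&(Sa>170)&(P[...,2]>.205),orange=(H>7)&(H<17)&(Sa>190)&(P[...,2]>.15),yellow=(H>20)&(H<34)&(Sa>170)&(P[...,2]>.15),knob=(V<60)&(P[...,2]>.235),top=(P[...,2]>.255)&(V<80),bar=(abs(P[...,2]-.15)<.006)&(H>50)&(H<90))
    for k,m in masks.items():
        m=m&box; Q=P[m]
        if len(Q)>3:
            c=np.cov(Q[:,:2].T); w,v=np.linalg.eigh(c)
            print(n,k,len(Q),'mean',Q.mean(0).round(4),'min',Q.min(0).round(3),'max',Q.max(0).round(3),'axis deg',np.degrees(np.arctan2(v[1,1],v[0,1])).round(1),'midextent',((np.percentile(Q,3,0)+np.percentile(Q,97,0))/2).round(4), 'pix', np.argwhere(m).mean(0)[::-1].round(1))
E
```

```text
top red 286 mean [ 0.5285 -0.0499  0.2236] min [ 0.508 -0.071  0.209] max [ 0.55  -0.029  0.23 ] axis deg 135.5 midextent [ 0.5292 -0.0499  0.2237] pix [373.1 221.3]
top knob 150 mean [0.5659 0.045  0.2599] min [0.55  0.02  0.236] max [0.583 0.067 0.269] axis deg 59.3 midextent [0.5655 0.0435 0.2532] pix [331.8 202.4]
top top 134 mean [0.5667 0.0444 0.2629] min [0.55  0.02  0.255] max [0.583 0.067 0.269] axis deg 60.2 midextent [0.5665 0.0435 0.2622] pix [332.1 201.8]
top bar 2081 mean [ 0.5164 -0.0689  0.1508] min [ 0.447 -0.199  0.144] max [0.615 0.098 0.156] axis deg 71.1 midextent [ 0.5292 -0.0504  0.1506] pix [378.6 230.1]
side red 156 mean [ 0.5245 -0.0448  0.2197] min [ 0.505 -0.071  0.205] max [ 0.547 -0.025  0.23 ] axis deg 113.9 midextent [ 0.5256 -0.0464  0.217 ] pix [354.4 179.2]
side orange 24 mean [ 0.499  -0.1179  0.186 ] min [ 0.489 -0.131  0.179] max [ 0.518 -0.079  0.201] axis deg 67.6 midextent [ 0.5006 -0.1145  0.1872] pix [373.6 177. ]
side yellow 13 mean [ 0.5106 -0.093   0.201 ] min [ 0.505 -0.105  0.196] max [ 0.516 -0.081  0.205] axis deg 70.8 midextent [ 0.5104 -0.0928  0.2004] pix [366.5 176.5]
side knob 142 mean [0.5617 0.0488 0.2525] min [0.547 0.027 0.235] max [0.576 0.068 0.267] axis deg 58.3 midextent [0.5619 0.0476 0.2505] pix [326.1 184.1]
side top 79 mean [0.5629 0.0464 0.2615] min [0.548 0.021 0.256] max [0.581 0.067 0.267] axis deg 59.1 midextent [0.5639 0.0471 0.2613] pix [326.3 181.3]
side bar 1133 mean [ 0.5191 -0.0423  0.1492] min [ 0.441 -0.199  0.144] max [0.61  0.102 0.155] axis deg 68.9 midextent [ 0.5259 -0.0458  0.1492] pix [353.4 196.4]
```

View pics/crop0.png

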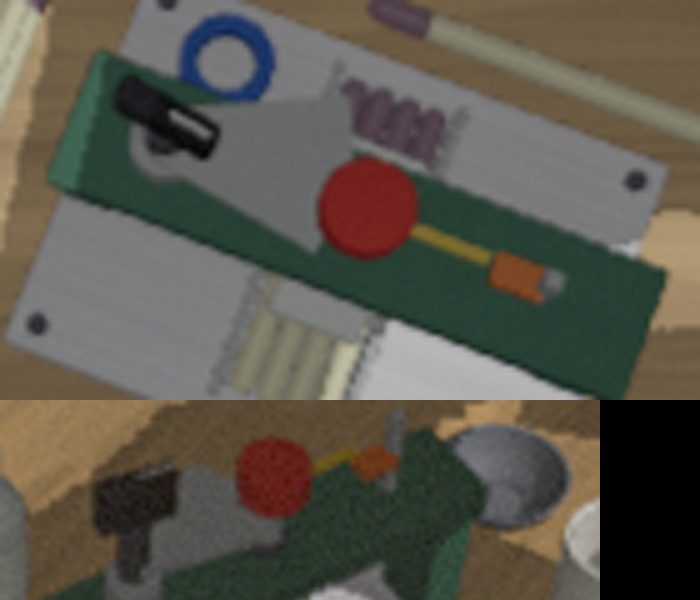

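Crop: the grip bar runs from (120,90) to (215,150) and the plate reaches under the cap. The yellow pointer runs to about (490,258) and the flag centre is at (518,277). The bar axis is about 59.5° and the former's y axis about 70.5°, so the knob is at about 0.19 rad. Ram (0.528,-0.049), cap top 0.2236 and knob (0.564,0.045) all match the given sizes. Moving up and towards the knob.

```bash
python3 -m handwheel '[[[-40,0,0],0,-1],[[-80,0,0],0,-0.5],[[-110,-25,-35],0,0],[[-110,-50,-70],-0.1,0],[[-110,-80,-112],-0.2,0]]'; python3 - <<'E'
from h import *
o=st(); Rm=R.from_euler('xyz',o['eef_rot']).as_matrix()
print('to knob mm tool', (Rm.T@(np.array([.564,.045,.330])-o['ee_pos'])*1000).round(1))
T=load('top0');P=cloud(T);h=cv2.cvtColor(T['im'],cv2.COLOR_BGR2HSV)
for v in range(232,240): print(v,[(round(float(P[v,u,2]),3),int(h[v,u,0])) for u in range(397,413)])
E
```

```text
time_s: 0.6
ee_pos: [0.2773, -0.3955, 0.3294]
eef_rot: [-2.682, 1.571, 1.041]
force: [1.4, 0.5, -0.3]
grip_width: 0.0654
{'time_s': 0.6, 'qpos': [-1.0353, 0.085, 1.5236, 0.0002, 1.5331, -0.0458], 'ee_pos': [0.2773, -0.3955, 0.3294], 'eef_rot': [-2.6818, 1.5705, 1.0411], 'force': [1.3981, 0.5177, -0.2611], 'grip_width': 0.0654}
[[0.0, 0.549, -0.836], [0.0, -0.836, -0.549], [-1.0, -0.0, -0.0]]
to knob mm tool [-4.000e-01 -2.107e+02 -4.815e+02]
232 [(0.152, 29), (0.18, 24), (0.182, 12), (0.192, 12), (0.188, 11), (0.188, 12), (0.186, 12), (0.189, 13), (0.188, 14), (0.19, 19), (0.148, 51), (0.149, 76), (0.15, 76), (0.152, 75), (0.148, 74), (0.154, 74)]
233 [(0.149, 45), (0.188, 14), (0.192, 12), (0.186, 12), (0.182, 12), (0.185, 12), (0.192, 12), (0.19, 11), (0.187, 11), (0.184, 12), (0.186, 12), (0.189, 14), (0.153, 33), (0.147, 74), (0.151, 74), (0.154, 77)]
234 [(0.155, 54), (0.189, 12), (0.19, 11), (0.19, 12), (0.186, 12), (0.189, 12), (0.186, 12), (0.192, 12), (0.19, 12), (0.189, 12), (0.188, 12), (0.2, 12), (0.22, 13), (0.216, 78), (0.217, 73), (0.153, 74)]
235 [(0.19, 23), (0.185, 
[... 330 characters left out ...]
), (0.218, 6), (0.218, 90), (0.216, 75), (0.215, 80), (0.153, 79)]
237 [(0.151, 64), (0.153, 23), (0.18, 13), (0.185, 12), (0.189, 11), (0.184, 12), (0.191, 11), (0.187, 12), (0.188, 12), (0.188, 12), (0.197, 10), (0.204, 45), (0.213, 75), (0.217, 90), (0.214, 90), (0.146, 75)]
238 [(0.153, 74), (0.151, 71), (0.151, 54), (0.15, 33), (0.151, 19), (0.179, 13), (0.188, 12), (0.184, 12), (0.189, 12), (0.189, 12), (0.181, 11), (0.191, 11), (0.196, 90), (0.202, 90), (0.156, 80), (0.154, 73)]
239 [(0.147, 75), (0.149, 76), (0.15, 74), (0.15, 73), (0.152, 73), (0.155, 65), (0.154, 23), (0.179, 13), (0.186, 12), (0.188, 11), (0.189, 11), (0.171, 7), (0.149, 80), (0.149, 74), (0.147, 74), (0.153, 75)]
```

Flag top is at about 0.188 against the post top's 0.217 (nominal 0.216), so the flag's middle is about 0.181. The cap must go down about 18.5 mm. Continuing to the knob.

```bash
python3 -m handwheel '[[[0,-18,-42],-0.1,0],[[0,-37,-85],-0.2,0],[[0,-55,-127],-0.3,0],[[0,-73,-168],-0.4,0],[[0,-92,-210],-0.457,0]]'; python3 - <<'E'
from h import *
o=st(); Rm=R.from_euler('xyz',o['eef_rot']).as_matrix()
print('to knob mm tool', (Rm.T@(np.array([.564,.045,.330])-o['ee_pos'])*1000).round(1))
E
```

```text
time_s: 1.1
ee_pos: [0.4028, -0.2016, 0.3294]
eef_rot: [-2.775, 1.57, 1.409]
force: [0.8, 0.1, 0.2]
grip_width: 0.047
{'time_s': 1.1, 'qpos': [-0.5455, 0.0083, 1.6037, 0.0003, 1.5297, -0.0167], 'ee_pos': [0.4028, -0.2016, 0.3294], 'eef_rot': [-2.7745, 1.5705, 1.4091], 'force': [0.8304, 0.1196, 0.1615], 'grip_width': 0.047}
[[0.0, 0.863, -0.504], [0.0, -0.504, -0.863], [-1.0, -0.0, -0.0]]
to knob mm tool [  -0.5   14.8 -294.2]
```

```bash
python3 -m handwheel '[[[0,3,-48],0,0],[[0,5,-96],0,0],[[0,8,-144],0,0],[[0,10,-192],0,0],[[0,13,-240],0,0]]'; python3 -m handwheel '[[[0,1,-20],0,0],[[0,2,-40],0,0],[[0,2,-54],0,0],[[0,2,-54],0,0],[[0,2,-54],0,0]]'; python3 - <<'E'
from h import *
o=st(); Rm=R.from_euler('xyz',o['eef_rot']).as_matrix()
print('to knob mm tool', (Rm.T@(np.array([.564,.045,.240])-o['ee_pos'])*1000).round(1))
snap('wrist','w1'); z=load('w1'); P=cloud(z); print(z['E'].round(3).tolist())
V=z['im'].max(2); m=(V<70)&(abs(P[...,2]-.263)<.006)&(np.hypot(P[...,0]-.564,P[...,1]-.045)<.05)
Q=P[m]; w,v=np.linalg.eigh(np.cov(Q[:,:2].T)); print(len(Q),Q.mean(0),Q.min(0),Q.max(0),np.degrees(np.arctan2(v[1,1],v[0,1])))
E
```

```text
time_s: 1.6
ee_pos: [0.5358, 0.0011, 0.3293]
eef_rot: [-1.949, 1.57, 2.235]
force: [-0.2, -1.3, 0.7]
grip_width: 0.0468
time_s: 2.1
ee_pos: [0.5645, 0.0463, 0.3292]
eef_rot: [-1.124, 1.57, 3.06]
force: [0.5, -0.6, 0.4]
grip_width: 0.0469
{'time_s': 2.1, 'qpos': [0.0171, 0.282, 1.2932, 0.0001, 1.567, 0.5457], 'ee_pos': [0.5645, 0.0463, 0.3292], 'eef_rot': [-1.1241, 1.5702, 3.0597], 'force': [0.4864, -0.5754, 0.4051], 'grip_width': 0.0469}
[[-0.001, 0.864, -0.504], [0.0, -0.504, -0.864], [-1.0, -0.001, 0.0]]
to knob mm tool [89.2  0.3  1.3]
[[0.863, -0.489, -0.126, 0.601], [-0.505, -0.836, -0.215, 0.108], [-0.0, 0.249, -0.968, 0.495], [0.0, 0.0, 0.0, 1.0]]
749 [0.56848599 0.04596854 0.26280668] [0.55008924 0.020635   0.25713189] [0.58338259 0.0656314  0.26518296] 59.79778603862164
```

View pics/w1.png

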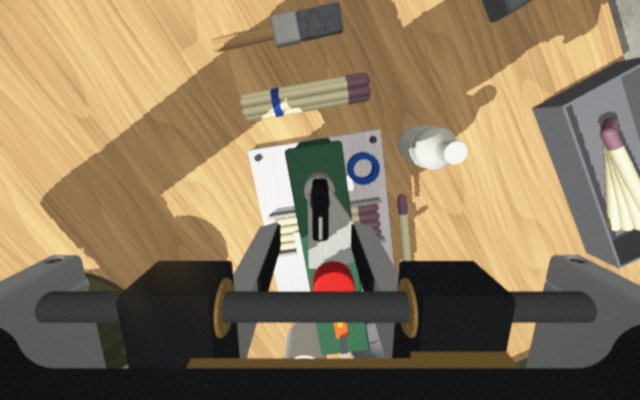

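The wrist view shows the knob bar upright at (320,208), centred between the jaws and parallel to them, with the cap at (333,278). Descend and grip.

```bash
python3 -m handwheel '[[[30,1,0],0,0],[[60,1,0],0,0],[[87,1,0],0,0],[[87,1,0],0,0],[[87,1,0],0,0]]' 30;  python3 -m handwheel '[[[0,0,0],0,0.5],[[0,0,0],0,1],[[0,0,0],0,1],[[0,0,0],0,1],[[0,0,0],0,1]]' 30
```

```text
time_s: 2.65
ee_pos: [0.5653, 0.0449, 0.2435]
eef_rot: [2.25, 1.57, 0.15]
force: [0.5, -0.1, 1.0]
grip_width: 0.0473
time_s: 3.15
ee_pos: [0.5671, 0.0438, 0.2441]
eef_rot: [1.778, 1.564, -0.323]
force: [13.7, -5.9, -0.0]
grip_width: 0.0139
```

Gripped at 13.9 mm (bar 14). A small side force shows the true axis is about 2 mm along +y, and the next call starts from that pose. Turning clockwise.

```bash
python3 -m handwheel '[[[0,0,0],0.1,1],[[0,0,0],0.2,1],[[0,0,0],0.3,1],[[0,0,0],0.4,1],[[0,0,0],0.5,1]]'; python3 -c "
from h import *
o=st();print(o['moment'])"
```

```text
time_s: 3.65
ee_pos: [0.5678, 0.0432, 0.2441]
eef_rot: [2.242, 1.562, -0.364]
force: [8.7, -5.4, -3.4]
grip_width: 0.0142
{'time_s': 3.65, 'qpos': [0.0131, 0.3217, 1.435, -0.0031, 1.3772, 1.0485], 'ee_pos': [0.5678, 0.0432, 0.2441], 'eef_rot': [2.2419, 1.5625, -0.3637], 'force': [8.6832, -5.4232, -3.4292], 'grip_width': 0.0142}
[[0.008, 0.511, -0.86], [-0.003, -0.86, -0.511], [-1.0, 0.007, -0.005]]
[-0.76752402 -1.16153524  0.08758429]
```

Tool turned 0.5 rad with the knob. Tool y is at -59.3°, so the knob is at about 0.70. Turn another 0.7, to about 1.4.

```bash
python3 -m handwheel '[[[0,0,0],0.12,1],[[0,0,0],0.24,1],[[0,0,0],0.36,1],[[0,0,0],0.48,1],[[0,0,0],0.6,1]]';  python3 -m handwheel '[[[0,0,0],0.06,1],[[0,0,0],0.12,1],[[0,0,0],0.12,1],[[0,0,0],0.12,1],[[0,0,0],0.12,1]]'; python3 -c "
from h import *
o=st();print(o['moment'])"
```

```text
time_s: 4.15
ee_pos: [0.5682, 0.0422, 0.2441]
eef_rot: [2.703, 1.561, -0.508]
force: [4.3, -9.4, -1.3]
grip_width: 0.0138
time_s: 4.65
ee_pos: [0.5682, 0.0419, 0.2441]
eef_rot: [2.785, 1.561, -0.545]
force: [0.9, -4.8, -1.0]
grip_width: 0.0139
{'time_s': 4.65, 'qpos': [0.0117, 0.3221, 1.4346, -0.0053, 1.3765, 1.7719], 'ee_pos': [0.5682, 0.0419, 0.2441], 'eef_rot': [2.7848, 1.5609, -0.5452], 'force': [0.9094, -4.846, -1.0043], 'grip_width': 0.0139}
[[0.008, -0.187, -0.982], [-0.005, -0.982, 0.187], [-1.0, 0.003, -0.009]]
[-0.55416889 -0.00798655 -0.0543324 ]
```

The knob now stands at about 81°, or 1.42 rad. Release it and rise straight up.

```bash
python3 -m handwheel '[[[0,0,0],0,0.4],[[0,0,0],0,0.4],[[0,0,0],0,0.4],[[0,0,0],0,0.4],[[0,0,0],0,0.4]]'; python3 -m handwheel '[[[-20,0,0],0,0.4],[[-40,0,0],0,0.4],[[-60,0,0],0,0.4],[[-80,0,0],0,0.4],[[-85,0,0],0,0.4]]'; python3 - <<'E'
from h import *
o=st(); Rm=R.from_euler('xyz',o['eef_rot']).as_matrix()
print('to ram mm tool', (Rm.T@(np.array([.530,-.050,.250])-o['ee_pos'])*1000).round(1))
snap('wrist','w2'); snap('top','t2'); z=load('w2'); P=cloud(z); h=cv2.cvtColor(z['im'],cv2.COLOR_BGR2HSV).astype(int)
a=np.hstack([z['im'][:,100:540], cv2.resize(load('t2')['im'][170:270,300:390],(360,400))]); cv2.imwrite('pics/c2.png',a)
E
```

```text
time_s: 5.15
ee_pos: [0.5682, 0.0421, 0.2441]
eef_rot: [2.795, 1.561, -0.535]
force: [-0.2, 0.2, -0.4]
grip_width: 0.0282
time_s: 5.65
ee_pos: [0.5679, 0.0425, 0.3312]
eef_rot: [2.924, 1.558, -0.405]
force: [-0.1, -0.2, 1.2]
grip_width: 0.0283
{'time_s': 5.65, 'qpos': [0.0127, 0.2816, 1.2892, -0.0051, 1.5592, 1.7716], 'ee_pos': [0.5679, 0.0425, 0.3312], 'eef_rot': [2.9242, 1.5581, -0.4054], 'force': [-0.0826, -0.1937, 1.2209], 'grip_width': 0.0283}
[[0.012, -0.187, -0.982], [-0.005, -0.982, 0.187], [-1.0, 0.003, -0.012]]
to ram mm tool [81.2 97.7 20.9]
```

View pics/c2.png

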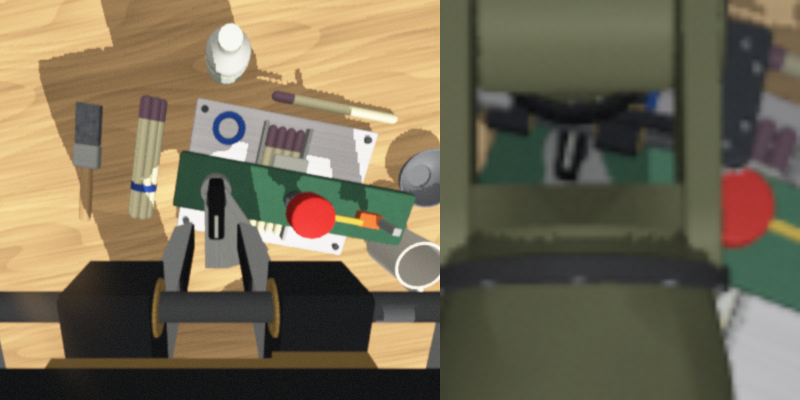

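The plate now points towards the robot at (218,250), well clear of the cap at (312,215). Pointer at (350,220), flag at (370,221). Next: move over the cap with closed fingers, and refine the cap position from this picture.

```bash
python3 - <<'E'
from h import *
z=load('w2'); P=cloud(z); h=cv2.cvtColor(z['im'],cv2.COLOR_BGR2HSV).astype(int); H,S,V=h[...,0],h[...,1],h[...,2]
for k,m in dict(red=((H<5)|(H>174))&(S>170)&(abs(P[...,2]-.223)<.008),orange=(H>6)&(H<17)&(S>170)&(P[...,2]>.165)&(P[...,2]<.2),yellow=(H>18)&(H<34)&(S>150)&(P[...,2]>.165)&(P[...,2]<.22),post=(P[...,2]>.209)&(np.hypot(P[...,0]-.497,P[...,1]+.137)<.02)).items():
    Q=P[m]; print(k,len(Q),np.median(Q,0).round(4),'mid',((np.percentile(Q,2,0)+np.percentile(Q,98,0))/2).round(4),Q.min(0).round(3),Q.max(0).round(3))
    if k=='orange': print(np.histogram(Q[:,2],bins=np.arange(.165,.2,.002)))
E
python3 -m handwheel '[[[0,25,5],0,1],[[0,50,10],0,1],[[0,75,16],0,1],[[0,97,21],0,1],[[0,97,21],0,1]]'
```

```text
red 1458 [ 0.5326 -0.0498  0.2223] mid [ 0.532  -0.0498  0.2203] [ 0.51  -0.073  0.215] [ 0.553 -0.028  0.225]
orange 273 [ 0.5045 -0.1231  0.1859] mid [ 0.5026 -0.1243  0.1826] [ 0.491 -0.137  0.176] [ 0.521 -0.081  0.2  ]
(array([  0,   0,   0,   0,   0,   2,  14,  12,  11,  27, 187,  19,   0,
         0,   0,   0,   0]), array([0.165, 0.167, 0.169, 0.171, 0.173, 0.175, 0.177, 0.179, 0.181,
       0.183, 0.185, 0.187, 0.189, 0.191, 0.193, 0.195, 0.197, 0.199]))
yellow 155 [ 0.5129 -0.0956  0.2014] mid [ 0.5127 -0.0965  0.194 ] [ 0.498 -0.113  0.176] [ 0.521 -0.081  0.203]
post 97 [ 0.4971 -0.1352  0.2146] mid [ 0.4966 -0.1366  0.2129] [ 0.492 -0.143  0.209] [ 0.502 -0.131  0.217]
time_s: 6.25
ee_pos: [0.528, -0.0506, 0.3283]
eef_rot: [2.761, 1.561, -0.571]
force: [0.4, 0.3, 0.1]
grip_width: 0.0005
```

Flag middle ≈ 0.181 in both cameras, so the drop is about 19 mm: cap top to 0.204, TCP to about 0.218. Cap centre is (0.532,-0.050), so shift 4 mm and come down near the cap.

```bash
python3 -m handwheel '[[[20,0,-4],0,1],[[40,0,-4],0,1],[[60,0,-4],0,1],[[82,0,-4],0,1],[[82,0,-4],0,1]]'; python3 -m handwheel '[[[6,0,0],0,1],[[12,0,0],0,1],[[17,0,0],0,1],[[22,0,0],0,1],[[22,0,0],0,1]]'; python3 -m handwheel '[[[1,0,0],0,1],[[2,0,0],0,1],[[3,0,0],0,1],[[4,0,0],0,1],[[4,0,0],0,1]]'
```

```text
time_s: 6.75
ee_pos: [0.5316, -0.0509, 0.2428]
eef_rot: [2.253, 1.566, -1.078]
force: [0.2, 0.5, 1.1]
grip_width: -0.0001
time_s: 7.25
ee_pos: [0.5321, -0.0506, 0.2216]
eef_rot: [2.61, 1.565, -0.722]
force: [-0.5, 2.5, 8.2]
grip_width: 0.0005
time_s: 7.75
ee_pos: [0.5322, -0.0505, 0.2187]
eef_rot: [2.676, 1.564, -0.655]
force: [-4.3, -0.5, 9.3]
grip_width: 0.0008
```

TCP is 0.2187 with 9.3 N (expected about 11). Check the pointer against the flag.

```bash
python3 - <<'E'
from h import *
for n in('wrist','side','top'): snap(n,n+'3')
a=cv2.resize(load('side3')['im'][150:220,310:410],(800,560),interpolation=cv2.INTER_CUBIC)
cv2.imwrite('pics/s3.png',a)
F=[]
for n in('wrist3','side3','top3','side0'):
    z=load(n); P=cloud(z); h=cv2.cvtColor(z['im'],cv2.COLOR_BGR2HSV).astype(int); H,S,V=h[...,0],h[...,1],h[...,2]
    near=(np.hypot(P[...,0]-.505,P[...,1]+.118)<.06)&(P[...,2]>.16)&(P[...,2]<.21)
    for k,m in dict(orange=(H>6)&(H<16)&(S>170),yellow=(H>19)&(H<34)&(S>150)).items():
        m=m&near; Q=P[m]
        if len(Q): print(n,k,len(Q),np.median(Q,0).round(4),np.percentile(Q[:,2],[5,25,75,95]).round(4),np.argwhere(m).mean(0)[::-1].round(1))
st()
E
```

```text
wrist3 orange 448 [ 0.5066 -0.124   0.186 ] [0.1782 0.182  0.1868 0.1878] [416.6 238.9]
wrist3 yellow 92 [ 0.5171 -0.0913  0.1823] [0.1799 0.1811 0.1833 0.1842] [372.2 232.3]
side3 orange 37 [ 0.4972 -0.1182  0.1853] [0.1773 0.183  0.1871 0.1903] [374.3 177.2]
side3 yellow 21 [ 0.5096 -0.0927  0.1824] [0.178  0.1803 0.1837 0.1851] [366.1 180.8]
top3 orange 8 [ 0.5008 -0.1146  0.1884] [0.1853 0.187  0.1905 0.1911] [399.2 235.2]
side0 orange 37 [ 0.4974 -0.1201  0.185 ] [0.1788 0.1827 0.1877 0.1919] [373.7 177.1]
side0 yellow 18 [ 0.5105 -0.0901  0.2015] [0.1962 0.1997 0.2031 0.2057] [366.6 176.6]
{'time_s': 7.9, 'qpos': [-0.1617, 0.2631, 1.5698, -0.0032, 1.3031, 1.5995], 'ee_pos': [0.5322, -0.0505, 0.2187], 'eef_rot': [2.6718, 1.5644, -0.6594], 'force': [-4.6479, 0.0437, 9.3637], 'grip_width': 0.0002}
[[0.005, -0.188, -0.982], [-0.004, -0.982, 0.188], [-1.0, 0.003, -0.006]]
```

View pics/s3.png

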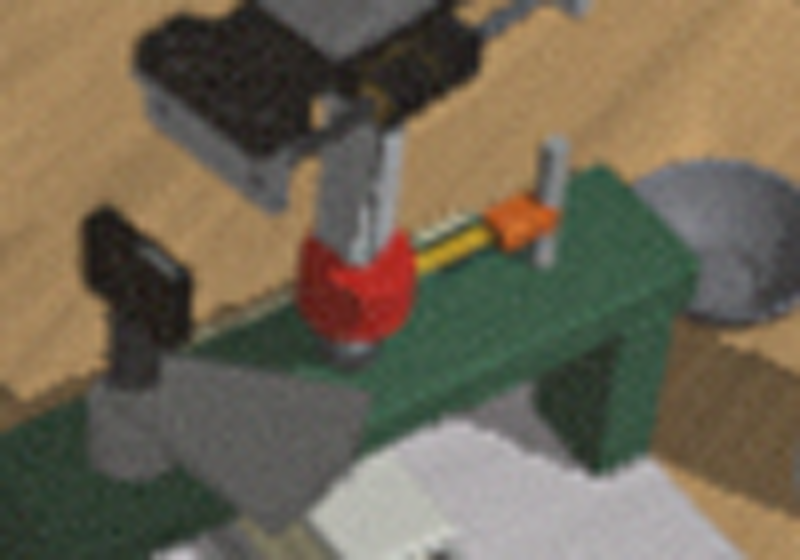

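View pics/wrist3.png

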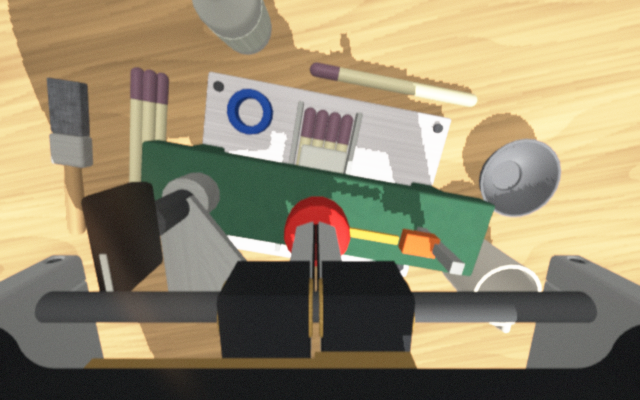

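Side crop: the pointer runs level from (415,262) into the middle of the flag's facing edge at (490,228). Wrist view: cap pressed by both fingertips at (317,225), pointer reaching the flag at (405,241), bystanders in place. Pointer top 0.1823 gives a middle of about 0.181, and flag top 0.186–0.187 gives about 0.181, so they are level. Hold briefly, then confirm.

```bash
python3 -m handwheel '[[[1,0,0],0,1],[[1,0,0],0,1],[[1,0,0],0,1],[[1,0,0],0,1],[[1,0,0],0,1]]'; python3 - <<'E'
from h import *
for n in('wrist','side'):
    snap(n,n+'4'); z=load(n+'4'); P=cloud(z); h=cv2.cvtColor(z['im'],cv2.COLOR_BGR2HSV).astype(int); H,S,V=h[...,0],h[...,1],h[...,2]
    near=(np.hypot(P[...,0]-.505,P[...,1]+.118)<.06)&(P[...,2]>.16)&(P[...,2]<.21)
    for k,m in dict(orange=(H>6)&(H<16)&(S>170),yellow=(H>19)&(H<34)&(S>150)).items():
        Q=P[m&near]; print(n,k,len(Q),np.median(Q,0).round(4))
o=get_obs();print(o['time_s'],o['ee_pos'],o['force'])
E
```

```text
time_s: 8.4
ee_pos: [0.5322, -0.0505, 0.2189]
eef_rot: [2.701, 1.564, -0.63]
force: [-6.0, 0.1, 8.7]
grip_width: 0.0003
wrist orange 447 [ 0.5068 -0.1239  0.186 ]
wrist yellow 92 [ 0.5175 -0.0907  0.1826]
side orange 36 [ 0.4973 -0.1206  0.1848]
side yellow 20 [ 0.511  -0.0943  0.1832]
8.5 [ 0.53219909 -0.05051458  0.2188897 ] [-4.94209742 -0.61213214  9.19746822]
```

Stable and level to within about 1 mm, at about 9 N. Handing in.

```bash
python3 -c "
from station import *
hand_in(); o=get_obs(); print(o['time_s'],o['ee_pos'],o['force'])"
```

```text
the job is handed in; nothing more can be done
the job is handed in; nothing more can be done
```

The job is handed in with the arm still holding the cap down at the mark; hand-in gives no verdict.

- **Latch:** I gripped the knob bar and turned it clockwise from about 0.19 to about 1.42 rad, by the tool's angle. The side view shows the latch plate swung towards the robot, clear of the cap.
- **Press:** I then pressed the cap with closed fingertips by about 18 mm.
- **Last checks at 8.5 s:** the TCP was steady at z = 0.2189 m with about 9 N upward on the tool. That puts the pointer's middle at about 0.181–0.182 m and the flag's at about 0.181 m, a difference of about 1 mm against the 6 mm allowed. The flag had not moved measurably, and the other things looked to be in place in the pictures.
- **What disagreed:** the measured push was about 2 N below the roughly 11 N expected from the spring figures. There was also a side force of about 5 N at the fingertips. Camera heights scattered by 1–2 mm.
- **Not checked:** I could not read the state after hand-in, so the final second was not checked.

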